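# One more turn on the ham press

## Robot

A 6-joint arm with a two-finger parallel gripper is mounted at the origin on the work surface. World frame = base frame: x ahead of the robot, y to its left, z up, the work surface at z = 0. Lengths are in m, angles in rad, forces in N, time in s.
With the tool pointing down it reaches from about 0.35 to 0.775 m from the base axis. Payload 7.3 kg.
Tool frame: the origin (TCP) lies on the centre line of the jaws, within the pads' length; the fingertips stand 25 mm ahead of it and the grasp point (between the pads) lies 6 mm ahead of it; z points along the fingers, y is the line along which they close (so a half turn about z gives the same grasp; the last joint's range is limited). The gripper opens to 92 mm and grips with 3 to 60 N. Pads are 19 mm wide; open, the fingers measure 130 mm over their backs; the gripper's body (75 mm by 190 mm) begins 47 mm behind the grasp point.
Start: joints at [0.963, 0.342, 1.524, -0, 1.275, -0.146], TCP at [0.234, 0.47, 0.252] pointing down, gripper open.
Joint ranges: [-2.53, 2.53], [-0.77, 2.02], [0.04, 2.7], [-1, 4.14], [0.28, 2.66], [-3.11, 3.11]. Speed limits (rad/s): [2.57, 2.57, 3.14, 3.14, 3.14, 3.14].

## Interface

Orientations are given as [roll, pitch, yaw] about the fixed x, y, z axes, in that order (R = Rz(yaw) Ry(pitch) Rx(roll)).
In Python, from cell import status, read_camera, camera_info, ticket, models gives the robot as it stands.
- The arm moves only by the tool send_rows, never from a script. Its argument "plan" is a list of rows, each an object with "offset": the shift along the tool's x, y, z in mm, a list of three; "yaw": the turn about the tool's z in rad. In form: [{"offset": [dx, dy, dz], "yaw": yaw}, ...]. A call has 1 to 20 rows; each row shifts and turns the commanded pose from where the row before left it, along the tool's axes as they then stand; what a row does not reach is not made up. A row lasts 1/10 s, in which the tool goes at most 50 mm and 8.59 degrees, less where a joint would pass 70% of its speed; a pose out of reach is approached as far as the arm can. A call is refused whole if a number of a shift passes 50 or a number of a turn 0.15, either way. A call with a gripper value outside its range is refused whole. "hand" is the closure, from 0 (fully open) to 1 (shut), set as the call begins (left out, the last holds). The fingers move at their own pace and stop on an object; "squeeze" is the grip in N (left out, the last holds). Time passes only in rows, so rows that do not move let the fingers close. It gives the time, the measured TCP pose, the force, the opening and the grip force at its end, in the units of the state.
- status.observe(): the state, without advancing time (a new reading comes with each control period).
- read_camera(name): name is "scene" or "top" or "wrist"; returns the picture (420x560x3 uint8, red, green, blue); there is no depth.
- camera_info(name): a dict with "vfov" (degrees; the focal length in pixels is half the picture's height over the tangent of half this angle, whatever the lens; pixels are square), "cx", "cy" (the principal point, pixels), "distortion" ([k1, k2, p1, p2, k3] as OpenCV has them; the pictures are not rectified), "origin" and "attitude" of the camera in the world. Camera axes: x right, y down, z forward; pixel columns grow to the right and rows downward; lengths in m; the calibration is good to about 2 mm. A picture is of the moment at which its call begins: read the wrist's pose just before it. camera_info takes no time and is no camera call; for the wrist camera it gives the pose at the moment of the call.
- ticket.hand_in(): hands the job in; it is judged then, once.
Trained networks look in the newest picture that a camera, given by its name, has taken for a name from the list of things; names that differ only in an ending like _2 or _b are one class to them, and where a whole thing is asked for, a point or a joint stands for the part that bears it (a point fixed in the world has none). Each returns a list of dicts, best first, with "conf" (0 to 1); they miss things now and then, are a little off and sometimes report something else, mostly with a low value. They report only what shows in the picture. A call takes as long as a camera call.
- models.regions_of(camera, label): "mask" (420x560 bool, what is visible of it) and "extent" ([left, top, right, bottom] in pixels, round what is visible of it).
The state is a dict: "time": time; "qpos": joint angles; "qvel": joint speeds; "joint_efforts": joint torques, N m; "tool_pos": TCP position; "tool_rot": TCP orientation; "contact_force": force on the tool from outside, world axes, zero at the start; "torque": the same for the moment, N m; "opening": finger opening in m; "grip_force": force on a finger pad.
Only numpy, scipy, OpenCV 4.12 (cv2) and the standard library are available. Lean on these libraries where they do the work, as an engineer would, in place of code of your own. Each camera call takes 0.05 s, during which the arm holds its last target. There are 200 camera calls.

## Task

Give the ham press one more turn: with your fingertips push the black handle of the red hand wheel clockwise (seen from above) through exactly one full turn, so that the handle ends where it began and the pressing plate is one thread lower. Then push the yellow-tipped brake lever all the way over, away from the robot, to its stop. Only push, gently: do not grip the handle or the lever, and leave the other things where they stand.

Things in the scene. Friction and masses are not known exactly. Their poses are not given: they have to be found in the camera images.
- wheel_centre (a point): On the upright axis of the level red hand wheel, at its rim's mid-height, 190 mm above the table. Rim 150 mm across on its centre line, of 16 mm bar; three spokes, 38 mm hub; the screw standing in the hub stays below the handle's top. The press (white beam on two posts over a steel mould) is fixed. Axes are the press's: x away from the robot (within 0.2 rad), y left along the beam, z up.
- handle_mid (a point): Half-way up the wheel's black upright handle, a round pin 22 mm across and 56 mm tall that stands up from the rim, 75 mm from the wheel's axis, at the end of a spoke; its top is 250 mm above the table, the rim's top 198 mm. It does not spin on its own and goes round with the wheel at constant height.
- wheel (a joint): Angle of the hand wheel in rad; grows as the wheel turns clockwise seen from above; one turn is 6.283. It may start anywhere from 0.3 to 5.6 and has end stops at 0 and 13. Friction keeps it where it is left: pushing the handle takes about 3 N, and it does not coast. It does not rise or fall.
- plate_mid (a point): Centre of the top face of the steel pressing plate under the beam; it moves straight down 12 mm for each clockwise turn of the wheel.
- brake_tip (a point): Centre of the yellow ball, 26 mm across, at the end of the brake lever: a 10 mm bar pivoted on a grey block on the left end of the press's beam, 160 mm from the wheel's axis along the press's y. Ball 70 mm from the pivot; pivot 182 mm above the table. It starts leaning towards the robot and swings over the top towards the press's +x.
- brake (a joint): Angle of the brake lever in rad: 0 leaning 0.6 rad from upright towards the robot (start 0 to 0.1), 0.6 upright, 1.2 fully over away from the robot at its rubber-buffered stop. It stays where it is left; pushing the ball takes about 1 N. It does not hinder the wheel.
- disc: Bystander, loose, leave alone: steel mincer disc, 70 mm across, 8 mm thick, lying flat. Origin at its underside.
- jar: Bystander, loose, leave alone: amber jar with red lid, 66 mm across, 95 mm tall. Origin at its underside.
- mug: Bystander, loose, leave alone: blue mug, 76 mm across, 85 mm tall. Origin at its underside.
- spray: Bystander, loose, leave alone: white bottle with blue cap, 64 mm across, 180 mm tall. Origin at its underside.
- bowl: Bystander, loose, leave alone: small steel bowl, 110 mm across, 50 mm tall. Origin at its underside.
- spatula: Bystander, loose, leave alone: spatula, 240 mm long, lying flat. Origin at its underside.
- stomper: Bystander, loose, leave alone: white plastic mincer pusher, 56 mm across at most, 136 mm tall, standing. Origin at its underside.

How it is judged:
By the outcome, as a careful person would: the job done as asked, in the order asked, and still so for the second after the job is handed in, with the robot touching nothing.
It also fails if it takes over 69 s, if anything falls off the work surface, if the arm or the gripper's body presses on something with over 40 N, if the wrist force passes 120 N, or if a joint passes its speed limit or range.

## Working session

There is one attempt and no reset: what is moved stays moved. The work goes in short steps, Python scripts to look and compute and a tool call to move; the robot and the scene stay as the last step left them, time stands still between calls to the robot, and variables do not carry over. Pictures are saved under pics/ and viewed, at most 10 in all, crops included, and the job is handed in when it is done.

Besides the shell and the picture viewer there is one more tool, called after "Emit:" by a JSON object that holds its "method" and its "body". send_rows: Moves the arm, as the interface text tells. Its arguments: {"type":"object","properties":{"plan":{"type":"array"},"hand":{"type":"number"},"squeeze":{"type":"number"}},"required":["plan"]}

```bash
mkdir -p pics; ls; cat > h.py <<'E'
import numpy as np, cv2
from cell import status, read_camera, camera_info, ticket, models
from scipy.spatial.transform import Rotation as R
def snap(n,f):
    im=read_camera(n); cv2.imwrite('pics/'+f,im[:,:,::-1]); return im
E
python3 - <<'E'
from h import *
for n in ('scene','top'):
    snap(n,n+'1.png'); print(n,camera_info(n))
    for l in ('handle_mid','wheel','brake_tip','brake','plate_mid','spray','stomper','jar','mug'):
        r=models.regions_of(n,l); print(l,[(round(d['conf'],2),[int(v) for v in d['extent']],np.argwhere(d['mask']).mean(0)[::-1].round(1)) for d in r[:2]])
s=status.observe(); print(s)
E
```

```text
pics
scene {'vfov': 50.53870521707218, 'cx': 284.8602965324184, 'cy': 209.6804447440697, 'distortion': array([-0.08666328,  0.        ,  0.        ,  0.        ,  0.        ]), 'origin': array([1.05126657, 0.8282239 , 0.78488843]), 'attitude': array([-2.14319709, -0.00766768,  2.61906936])}
handle_mid [(0.58, [258, 182, 331, 242], array([292.6, 218.4]))]
wheel [(0.83, [261, 182, 327, 239], array([293. , 218.3])), (0.43, [321, 228, 343, 259], array([334.2, 242.3]))]
brake_tip [(0.45, [321, 231, 345, 260], array([334.1, 242.4]))]
brake [(0.78, [320, 233, 345, 260], array([334.2, 242.5]))]
plate_mid [(0.71, [262, 200, 319, 286], array([282.7, 254.2])), (0.3, [258, 180, 330, 243], array([293.9, 218.3]))]
spray [(0.23, [209, 238, 239, 271], array([223.2, 252.2]))]
stomper [(0.7, [259, 300, 284, 363], array([271.4, 331. ]))]
jar [(0.63, [214, 261, 245, 309], array([227.9, 286.2]))]
mug [(0.71, [211, 237, 239, 272], array([223.5, 251.7]))]
top {'vfov': 49.31475077525478, 'cx': 280.65816538495005, 'cy': 206.51359151460065, 'distortion': array([-0.03601445,  0.        ,  0.        ,  0.      
[... 842 characters left out ...]
)]
{'time': 1.0, 'qpos': array([ 9.63035049e-01,  3.41966401e-01,  1.52409578e+00, -2.11625824e-05,
        1.27542689e+00, -1.45992938e-01]), 'qvel': array([ 4.90077847e-04, -1.31578681e-03,  8.66327929e-05,  1.18829067e-03,
       -7.75781943e-05,  1.27035269e-03]), 'joint_efforts': array([ 7.33889592e-04, -4.31136668e+01, -2.44478220e+01,  7.18711317e-02,
        4.85026615e-02,  3.26522911e-05]), 'tool_pos': array([0.23389153, 0.47003096, 0.25175943]), 'tool_rot': array([3.14149312e+00, 3.50993949e-05, 2.67983047e+00]), 'contact_force': array([0.87532881, 0.60829173, 0.58666384]), 'torque': array([-0.0069126 , -0.0278503 ,  0.02261062]), 'grip_force': 0.0, 'opening': 0.09196276315519174}
```

```bash
python3 - <<'E'
import cv2,numpy as np
a=cv2.imread('pics/top1.png')[120:280,130:390]; b=cv2.imread('pics/scene1.png')[160:380,190:390]
cv2.imwrite('pics/topc.png',cv2.resize(a,None,fx=3,fy=3,interpolation=2)); cv2.imwrite('pics/scc.png',cv2.resize(b,None,fx=2.7,fy=2.7,interpolation=2))
E
```

```text
(no output)
```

View pics/topc.png

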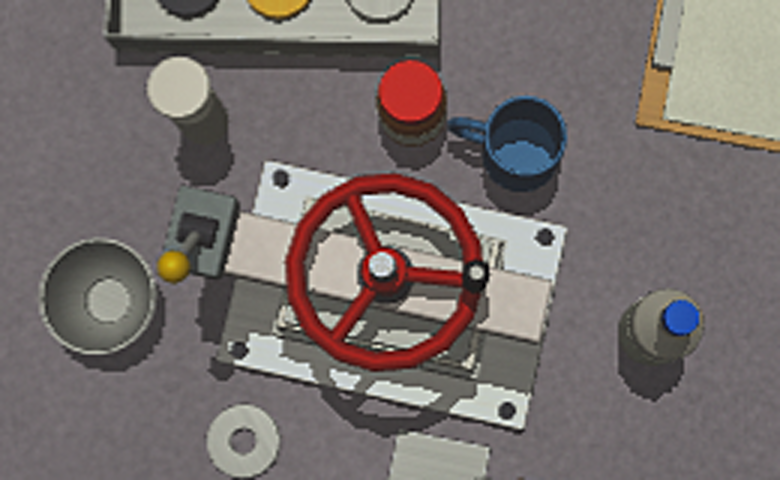

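View pics/scc.png

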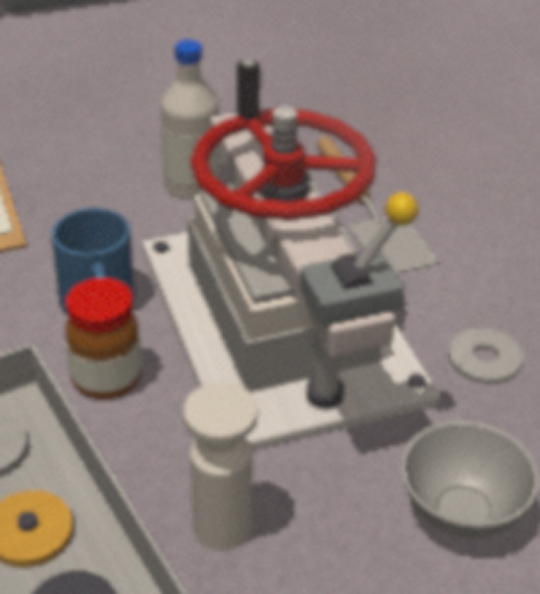

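The top view shows the wheel hub at about (257,210) and the handle at about (289,211), on the robot's right. The yellow ball is at about (188,208) and the beam is turned about −0.2 rad. The scene view agrees, with the brake leaning towards the robot. Next I measure.

```bash
cat >> h.py <<'E'
def ray(n,pts):
    c=camera_info(n); f=210/np.tan(np.radians(c['vfov']/2)); K=np.array([[f,0,c['cx']],[0,f,c['cy']],[0,0,1]])
    u=cv2.undistortPoints(np.array(pts,float).reshape(-1,1,2),K,np.array(c['distortion'],float))[:,0]
    return c['origin'],R.from_euler('xyz',c['attitude']).apply(np.c_[u,np.ones(len(u))])
def onz(n,pts,z):
    o,d=ray(n,pts); return o+d*((z-o[2])/d[:,2])[:,None]
def proj(n,P):
    c=camera_info(n); f=210/np.tan(np.radians(c['vfov']/2)); K=np.array([[f,0,c['cx']],[0,f,c['cy']],[0,0,1]])
    A=R.from_euler('xyz',c['attitude']).as_matrix(); rv=cv2.Rodrigues(A.T)[0]
    return cv2.projectPoints(np.atleast_2d(P).astype(float),rv,-A.T@c['origin'],K,np.array(c['distortion'],float))[0][:,0]
def blob(im,m,box):
    l,t,r,b=box; M=np.zeros(m.shape,bool); M[t:b,l:r]=m[t:b,l:r]; return np.argwhere(M)[:,::-1]
E
cat > m.py <<'E'
from h import *
from scipy.optimize import least_squares
def wheelfit(n,im,box):
    hsv=cv2.cvtColor(im,cv2.COLOR_RGB2HSV); m=(hsv[...,1]>150)&((hsv[...,0]<8)|(hsv[...,0]>172))&(hsv[...,2]>60)
    p=blob(im,m,box); P=onz(n,p,.19)
    c=P[:,:2].mean(0)
    for r0 in (.02,.01,.009):
        r=np.hypot(*(P[:,:2]-c).T); k=abs(r-.075)<r0
        c=least_squares(lambda c:np.hypot(*(P[k,:2]-c).T)-.075,c).x
    return c,k.sum()
if __name__=='__main__':
    for n,box in (('top',(222,172,300,250)),('scene',(255,180,335,245))):
        im=cv2.imread(f'pics/{n}1.png')[:,:,::-1].copy()
        c,k=wheelfit(n,im,box); print(n,'wheel',c.round(4),k)
        hsv=cv2.cvtColor(im,cv2.COLOR_RGB2HSV)
        y=(hsv[...,1]>150)&(hsv[...,0]>18)&(hsv[...,0]<30)&(hsv[...,2]>60)
        q=blob(im,y,(175,190,205,220) if n=='top' else (325,225,350,250)); print('ball px',q.mean(0),len(q),onz(n,[q.mean(0)],.24).round(4))
        d=im.max(2)<60
        q=blob(im,d,(280,200,297,220) if n=='top' else (273,178,292,206)); print('handle px',q.mean(0),q.min(0),q.max(0),len(q))
        np.set_printoptions(suppress=True)
        print(onz(n,[q.mean(0)],.225).round(4))
    o1,d1=ray('top',[[188.2,208.0]])
E
python3 m.py
```

```text
top wheel [0.5861 0.0791] 992
ball px [187.41860465 208.47674419] 86 [[0.5801 0.2439 0.24  ]]
handle px [287.74576271 212.44067797] [281 207] [292 217] 59
[[0.5773 0.0054 0.225 ]]
scene wheel [0.5865 0.0771] 592
ball px [338.40909091 236.55681818] 88 [[0.5801 0.2409 0.24  ]]
handle px [281.50943396 193.83962264] [279 185] [284 203] 106
[[0.5852 0.011  0.225 ]]
```

```bash
python3 - <<'E'
from h import *
from scipy.optimize import minimize
c=np.array([.5863,.0781])
ims={n:cv2.imread(f'pics/{n}1.png')[:,:,::-1].astype(int) for n in('top','scene')}
def mask(n,th):
    h=c+.075*np.array([np.cos(th),np.sin(th)]); a=np.linspace(0,2*np.pi,24)
    P=np.array([[h[0]+.011*np.cos(t),h[1]+.011*np.sin(t),z] for z in(.199,.25) for t in a])
    p=proj(n,P); hull=cv2.convexHull((p*16).astype(np.int32)); m=np.zeros((420,560),np.uint8); cv2.fillConvexPoly(m,hull,1,shift=4); return m>0
# dark/grey non-red handle px: low saturation contrast vs red; score darkness inside minus ring outside
for n in ims:
    g=ims[n].max(2); best=[]
    for d in np.arange(-115,-65,1.):
        m=mask(n,np.radians(d)); ring=(cv2.dilate(m.astype(np.uint8),np.ones((5,5)))>0)&~m
        best.append((g[m].mean()-g[ring].mean(),d))
    best.sort(); print(n,best[:6])
h=onz('top',[[288.7,210.7]],.25)[0]; print(h,np.degrees(np.arctan2(*(h[:2]-c)[::-1])), np.hypot(*(h[:2]-c)))
# other ends of spokes (top), crop px -> full
for p in ((351,195),(338,335)):
    q=onz('top',[[130+p[0]/3,120+p[1]/3]],.19)[0]; print(np.degrees(np.arctan2(*(q[:2]-c)[::-1])))
# press yaw from beam-edge / plate holes
H=onz('top',[[130+x/3,120+y/3] for x,y in((281,178),(545,237),(238,349),(506,411))],.01)[:,:2]; print(H.mean(0)); 
for i,j in((1,0),(3,2)): v=H[i]-H[j]; print(np.arctan2(v[0],-v[1]),np.hypot(*v))
E
```

```text
top [(np.float64(-59.63497150997151), np.float64(-96.0)), (np.float64(-58.917735042735046), np.float64(-95.0)), (np.float64(-58.355769230769226), np.float64(-97.0)), (np.float64(-54.667115902964966), np.float64(-94.0)), (np.float64(-53.0095238095238), np.float64(-98.0)), (np.float64(-51.59213421342133), np.float64(-108.0))]
scene [(np.float64(-66.372936284701), np.float64(-94.0)), (np.float64(-66.15823095823094), np.float64(-95.0)), (np.float64(-61.868844872269534), np.float64(-93.0)), (np.float64(-61.46472374374851), np.float64(-92.0)), (np.float64(-59.975225225225216), np.float64(-96.0)), (np.float64(-59.109582309582294), np.float64(-97.0))]
[0.57856187 0.00372911 0.25      ] -95.94012913122941 0.07477237225907704
25.6408131641635
146.10624614923717
[0.58508479 0.07865452]
-0.20191754295637993 0.26128398658890417
-0.20607145176078762 0.26156870154425116
```

Emit:
{"method": "send_rows", "body": {"plan": [{"offset":[0,0,-5],"yaw":-0.1425},{"offset":[0,0,-5],"yaw":-0.1425},{"offset":[0,0,-5],"yaw":-0.1425},{"offset":[0,0,-5],"yaw":-0.1425},{"offset":[0,0,-5],"yaw":-0.1425},{"offset":[0,0,-5],"yaw":-0.1425},{"offset":[0,0,-5],"yaw":-0.1425},{"offset":[0,0,-5],"yaw":-0.1425},{"offset":[0,0,-5],"yaw":-0.1425},{"offset":[0,0,-5],"yaw":-0.1425},{"offset":[0,0,-5],"yaw":-0.1425},{"offset":[0,0,-5],"yaw":-0.1425},{"offset":[0,0,-5],"yaw":-0.1425}], "hand": 0.4}}

```text
time: 2.3
tool_pos: [0.2339, 0.47, 0.3169]
tool_rot: [3.142, 0.0, -1.745]
contact_force: [-0.8, -0.1, -0.4]
opening: 0.0552
grip_force: 0.0
```

```bash
cat > g.py <<'E'
from h import *
np.set_printoptions(suppress=True,precision=4)
def to(target,yaw=None):
    s=status.observe(); A=R.from_euler('xyz',s['tool_rot'])
    print('t',round(s['time'],2),'pos',s['tool_pos'],'yaw',s['tool_rot'][2].round(4),'q6',s['qpos'][5].round(3),'F',s['contact_force'].round(1),'open',round(s['opening'],4))
    print('tool shift mm',(A.inv().apply(np.array(target)-s['tool_pos'])*1e3).round(1), None if yaw is None else 'toolyaw %.3f'%((s['tool_rot'][2]-yaw+np.pi)%(2*np.pi)-np.pi))
E
python3 - <<'E'
from g import *
w=.0552; ps=-1.75; pin=np.array([.5798,.0034]); y=np.array([np.sin(ps),-np.cos(ps)])
t=pin+(w/2-.011-.008)*y; print(t)
to([*t,.317],ps)
E
```

```text
[0.5713 0.0049]
t 2.3 pos [0.2339 0.47   0.3169] yaw -1.745 q6 -2.004 F [-0.8 -0.1 -0.4] open 0.0552
tool shift mm [ 399.6 -413.    -0.1] toolyaw 0.005
```

Emit:
{"method": "send_rows", "body": {"plan": [{"offset":[12,-13,0],"yaw":0},{"offset":[25,-25,0],"yaw":0},{"offset":[25,-26,0],"yaw":0},{"offset":[25,-26,0],"yaw":0},{"offset":[25,-26,0],"yaw":0},{"offset":[25,-26,0],"yaw":0},{"offset":[25,-26,0],"yaw":0},{"offset":[25,-26,0],"yaw":0},{"offset":[25,-26,0],"yaw":0},{"offset":[25,-26,0],"yaw":0},{"offset":[25,-26,0],"yaw":0},{"offset":[25,-26,0],"yaw":0},{"offset":[25,-26,0],"yaw":0},{"offset":[25,-26,0],"yaw":0},{"offset":[25,-25,0],"yaw":0},{"offset":[25,-25,0],"yaw":0},{"offset":[13,-13,0],"yaw":0},{"offset":[0,0,0],"yaw":0}]}}

```text
time: 4.1
tool_pos: [0.5695, 0.0004, 0.316]
tool_rot: [3.141, -0.0, -1.754]
contact_force: [-0.6, 0.3, -0.2]
opening: 0.0548
grip_force: 0.0
```

```bash
python3 - <<'E'
from g import *
to([.5713,.0049,.235],-1.75)
snap('scene','s2.png'); im=snap('wrist','w2.png')
b=cv2.imread('pics/s2.png')[120:320,190:390]
cv2.imwrite('pics/s2c.png',np.hstack([cv2.resize(b,(400,400)),cv2.resize(im[:,:,::-1],(400,400))]))
E
```

```text
t 4.1 pos [0.5695 0.0004 0.316 ] yaw -1.7538 q6 -3.092 F [-0.6  0.3 -0.2] open 0.0548
tool shift mm [-4.8 -1.  81. ] toolyaw -0.004
```

View pics/s2c.png

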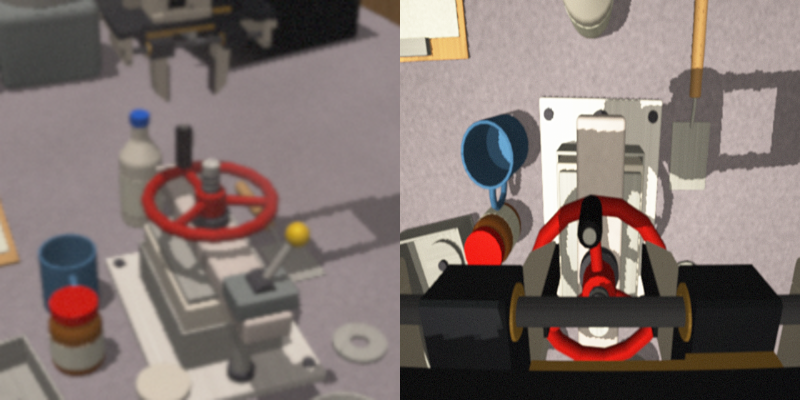

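Emit:
{"method": "send_rows", "body": {"plan": [{"offset":[-2.4,0,0],"yaw":0.01},{"offset":[-2.4,-1,9],"yaw":0},{"offset":[0,0,9],"yaw":0},{"offset":[0,0,9],"yaw":0},{"offset":[0,0,9],"yaw":0},{"offset":[0,0,9],"yaw":0},{"offset":[0,0,9],"yaw":0},{"offset":[0,0,9],"yaw":0},{"offset":[0,0,9],"yaw":0},{"offset":[0,0,9],"yaw":0},{"offset":[0,0,0],"yaw":0}]}}

```text
time: 5.3
tool_pos: [0.5698, 0.0071, 0.2341]
tool_rot: [3.139, -0.0, -1.761]
contact_force: [-0.8, -0.3, 0.6]
opening: 0.0551
grip_force: 0.0
```

```bash
cat > n.py <<'E'
from g import *
c=np.array([.5863,.0781]); az0=np.radians(-95); OP=.0552
def tgt(phi,ps,gap=0.):   # tcp with pin in contact, pushed by phi, tool yaw ps
    a=az0-phi; return c+.075*np.array([np.cos(a),np.sin(a)])+(OP/2-.011-gap)*np.array([np.sin(ps),-np.cos(ps)])
def phi_now():
    s=status.observe(); ps=s['tool_rot'][2]; x=np.array([np.cos(ps),np.sin(ps)]); y=np.array([np.sin(ps),-np.cos(ps)])
    # pin centre in tool y = -(OP/2-.011): solve on the circle, near +x side
    d=s['tool_pos'][:2]-c; yy=d@y-(OP/2-.011); a=np.sqrt(.075**2-yy**2); p=a*x+yy*y
    return (az0-np.arctan2(p[1],p[0]))%(2*np.pi), a-d@x, ps, s
E
python3 - <<'E'
from n import *
to([*tgt(0,-1.757),.235]); print(phi_now()[:3])
E
```

```text
t 5.3 pos [0.5698 0.0071 0.2341] yaw -1.761 q6 -3.073 F [-0.8 -0.3  0.6] open 0.0551
tool shift mm [ 1.8  6.1 -0.8] None
(np.float64(6.20062254636526), np.float64(0.0008515411648027521), np.float64(-1.7610191649863887))
```

Emit:
{"method": "send_rows", "body": {"plan": [{"offset":[0.5,2,0],"yaw":0},{"offset":[0.5,1.5,0],"yaw":0},{"offset":[0,1,0],"yaw":0},{"offset":[0,0,0],"yaw":0}]}}

```text
time: 5.7
tool_pos: [0.5658, 0.0069, 0.2362]
tool_rot: [-3.141, 0.0, -1.761]
contact_force: [0.0, 0.4, -0.5]
opening: 0.0552
grip_force: 0.0
```

Emit:
{"method": "send_rows", "body": {"plan": [{"offset":[0,0.5,0],"yaw":0},{"offset":[0,0.5,0],"yaw":0}]}}

```text
time: 5.9
tool_pos: [0.5649, 0.0071, 0.2358]
tool_rot: [-3.141, 0.0, -1.761]
contact_force: [0.3, 0.4, 0.1]
opening: 0.0553
grip_force: 0.0
```

Emit:
{"method": "send_rows", "body": {"plan": [{"offset":[0,0.5,0],"yaw":0},{"offset":[0,0.5,0],"yaw":0}]}}

```text
time: 6.1
tool_pos: [0.5639, 0.0073, 0.2357]
tool_rot: [-3.142, 0.0, -1.761]
contact_force: [-0.2, 0.0, -0.2]
opening: 0.0551
grip_force: 0.0
```

Emit:
{"method": "send_rows", "body": {"plan": [{"offset":[0,0.5,0],"yaw":0},{"offset":[0,0.5,0],"yaw":0}]}}

```text
time: 6.3
tool_pos: [0.5629, 0.0075, 0.2357]
tool_rot: [-3.142, 0.0, -1.761]
contact_force: [0.1, 0.2, -0.1]
opening: 0.0551
grip_force: 0.0
```

Emit:
{"method": "send_rows", "body": {"plan": [{"offset":[0,0.5,0],"yaw":0},{"offset":[0,0.5,0],"yaw":0}]}}

```text
time: 6.5
tool_pos: [0.5623, 0.0076, 0.2357]
tool_rot: [-3.14, 0.0, -1.761]
contact_force: [3.0, -0.4, -2.4]
opening: 0.055
grip_force: 1.5
```

Emit:
{"method": "send_rows", "body": {"plan": [{"offset":[0,0.5,0],"yaw":0},{"offset":[0,0.5,0],"yaw":0}]}}

```text
time: 6.7
tool_pos: [0.5612, 0.0075, 0.2357]
tool_rot: [-3.141, -0.0, -1.761]
contact_force: [3.3, -1.7, -1.3]
opening: 0.0554
grip_force: 1.6
```

```bash
cat >> n.py <<'E'
def plan(dphi,n,rate):
    p,dx,ps,s=phi_now(); p=p if p<6.1 or s['time']>12 else p-2*np.pi
    # target after n rows of equal (offset,yaw)
    ps2=ps-rate*n; t=tgt(p+dphi,ps2)
    from scipy.optimize import fsolve
    def end(o):
        q=s['tool_pos'][:2].copy(); a=ps
        for _ in range(n):
            q=q+o[0]*np.array([np.cos(a),np.sin(a)])+o[1]*np.array([np.sin(a),-np.cos(a)]); a-=rate
        return q-t
    o=fsolve(end,[-.002,.007])*1e3
    print('t',round(s['time'],2),'phi %.3f lateral mm %.1f'%(p,dx*1e3),'ps %.3f q6 %.3f'%(ps,s['qpos'][5]),'z',s['tool_pos'][2].round(4),'row',o.round(2),'F',s['contact_force'].round(1))
E
python3 -c "
from n import *
plan(2.0,20,.0975)"
```

```text
t 6.7 phi 0.032 lateral mm 0.8 ps -1.761 q6 -3.074 z 0.2357 row [-1.61  7.32] F [ 3.3 -1.7 -1.3]
```

Emit:
{"method": "send_rows", "body": {"plan": [{"offset":[-1.6,7.3,0],"yaw":0.0975},{"offset":[-1.6,7.3,0],"yaw":0.0975},{"offset":[-1.6,7.3,0],"yaw":0.0975},{"offset":[-1.6,7.3,0],"yaw":0.0975},{"offset":[-1.6,7.3,0],"yaw":0.0975},{"offset":[-1.6,7.3,0],"yaw":0.0975},{"offset":[-1.6,7.3,0],"yaw":0.0975},{"offset":[-1.6,7.3,0],"yaw":0.0975},{"offset":[-1.6,7.3,0],"yaw":0.0975},{"offset":[-1.6,7.3,0],"yaw":0.0975}]}}

```text
time: 7.7
tool_pos: [0.5126, 0.0609, 0.2358]
tool_rot: [-3.141, -0.002, -2.74]
contact_force: [0.4, -4.0, 0.3]
opening: 0.0553
grip_force: 1.8
```

```bash
python3 -c "
from n import *
plan(2.0,20,.0975)"
```

```text
t 7.7 phi 1.034 lateral mm 0.3 ps -2.740 q6 -2.001 z 0.2358 row [-1.79  7.33] F [ 0.4 -4.   0.3]
```

Emit:
{"method": "send_rows", "body": {"plan": [{"offset":[-1.8,7.3,0],"yaw":0.0975},{"offset":[-1.8,7.3,0],"yaw":0.0975},{"offset":[-1.8,7.3,0],"yaw":0.0975},{"offset":[-1.8,7.3,0],"yaw":0.0975},{"offset":[-1.8,7.3,0],"yaw":0.0975},{"offset":[-1.8,7.3,0],"yaw":0.0975},{"offset":[-1.8,7.3,0],"yaw":0.0975},{"offset":[-1.8,7.3,0],"yaw":0.0975},{"offset":[-1.8,7.3,0],"yaw":0.0975},{"offset":[-1.8,7.3,0],"yaw":0.0975},{"offset":[-1.8,7.3,0],"yaw":0.0975},{"offset":[-1.8,7.3,0],"yaw":0.0975},{"offset":[-1.8,7.3,0],"yaw":0.0975},{"offset":[-1.8,7.3,0],"yaw":0.0975},{"offset":[-1.8,7.3,0],"yaw":0.0975}]}}

```text
time: 9.2
tool_pos: [0.5633, 0.1509, 0.2355]
tool_rot: [-3.139, -0.001, 2.081]
contact_force: [-1.5, -2.9, -0.2]
opening: 0.0553
grip_force: 1.5
```

```bash
python3 -c "
from n import *
plan(2.0,20,.0975)"
```

```text
t 9.2 phi 2.529 lateral mm 0.2 ps 2.081 q6 -0.379 z 0.2355 row [-2.05  7.33] F [-1.5 -2.9 -0.2]
```

Emit:
{"method": "send_rows", "body": {"plan": [{"offset":[-2,7.3,0],"yaw":0.0975},{"offset":[-2,7.3,0],"yaw":0.0975},{"offset":[-2,7.3,0],"yaw":0.0975},{"offset":[-2,7.3,0],"yaw":0.0975},{"offset":[-2,7.3,0],"yaw":0.0975},{"offset":[-2,7.3,0],"yaw":0.0975},{"offset":[-2,7.3,0],"yaw":0.0975},{"offset":[-2,7.3,0],"yaw":0.0975},{"offset":[-2,7.3,0],"yaw":0.0975},{"offset":[-2,7.3,0],"yaw":0.0975},{"offset":[-2,7.3,0],"yaw":0.0975},{"offset":[-2,7.3,0],"yaw":0.0975},{"offset":[-2,7.3,0],"yaw":0.0975},{"offset":[-2,7.3,0],"yaw":0.0975},{"offset":[-2,7.3,0],"yaw":0.0975},{"offset":[-2,7.3,0],"yaw":0.0975},{"offset":[-2,7.3,0],"yaw":0.0975},{"offset":[-2,7.3,0],"yaw":0.0975}]}}

```text
time: 11.0
tool_pos: [0.6629, 0.0859, 0.2353]
tool_rot: [-3.139, 0.003, 0.326]
contact_force: [-2.5, 2.7, 0.7]
opening: 0.055
grip_force: 1.5
```

```bash
python3 -c "
from n import *
plan(1.5,15,.0975)"
```

```text
t 11.0 phi 4.306 lateral mm -0.1 ps 0.326 q6 1.258 z 0.2353 row [-2.18  7.37] F [-2.5  2.7  0.7]
```

Emit:
{"method": "send_rows", "body": {"plan": [{"offset":[-2.2,7.4,0],"yaw":0.0965},{"offset":[-2.2,7.4,0],"yaw":0.0965},{"offset":[-2.2,7.4,0],"yaw":0.0965},{"offset":[-2.2,7.4,0],"yaw":0.0965},{"offset":[-2.2,7.4,0],"yaw":0.0965},{"offset":[-2.2,7.4,0],"yaw":0.0965},{"offset":[-2.2,7.4,0],"yaw":0.0965},{"offset":[-2.2,7.4,0],"yaw":0.0965},{"offset":[-2.2,7.4,0],"yaw":0.0965},{"offset":[-2.2,7.4,0],"yaw":0.0965},{"offset":[-2.2,7.4,0],"yaw":0.0965},{"offset":[-2.2,7.4,0],"yaw":0.0965},{"offset":[-2.2,7.4,0],"yaw":0.0965},{"offset":[-2.2,7.4,0],"yaw":0.0965},{"offset":[-2.2,7.4,0],"yaw":0.0965},{"offset":[-2.2,7.4,0],"yaw":0.0965},{"offset":[0,0,0],"yaw":0}]}}

```text
time: 12.7
tool_pos: [0.5927, -0.001, 0.2359]
tool_rot: [3.141, 0.001, -1.215]
contact_force: [0.4, -0.8, 0.1]
opening: 0.0552
grip_force: 0.0
```

```bash
python3 -c "
from n import *
plan(6.295-phi_now()[0],6,.055)"
```

```text
t 12.7 phi 5.906 lateral mm -1.6 ps -1.215 q6 2.655 z 0.2359 row [-1.77  4.83] F [ 0.4 -0.8  0.1]
```

Emit:
{"method": "send_rows", "body": {"plan": [{"offset":[-1.8,4.8,0],"yaw":0.055},{"offset":[-1.8,4.8,0],"yaw":0.055},{"offset":[-1.8,4.8,0],"yaw":0.055},{"offset":[-1.8,4.8,0],"yaw":0.055},{"offset":[-1.8,4.8,0],"yaw":0.055},{"offset":[-1.5,4,0],"yaw":0.055}]}}

```text
time: 13.3
tool_pos: [0.5649, 0.0023, 0.2361]
tool_rot: [-3.14, -0.001, -1.544]
contact_force: [3.6, -1.8, 0.5]
opening: 0.0547
grip_force: 1.6
```

```bash
python3 -c "
from n import *
print(phi_now()[:3]); to([.5624,.0076,.2357])"
```

```text
(np.float64(6.260553020757785), np.float64(-0.000511064841609829), np.float64(-1.5438700431551533))
t 13.3 pos [0.5649 0.0023 0.2361] yaw -1.5439 q6 2.984 F [ 3.6 -1.8  0.5] open 0.0547
tool shift mm [-5.4  2.3  0.4] None
```

Emit:
{"method": "send_rows", "body": {"plan": [{"offset":[-0.4,1,0],"yaw":0.01},{"offset":[-0.3,1,0],"yaw":0.01},{"offset":[0,0,0],"yaw":0}]}}

```text
time: 13.6
tool_pos: [0.5626, 0.0033, 0.236]
tool_rot: [-3.14, -0.0, -1.563]
contact_force: [2.8, -2.2, 1.6]
opening: 0.055
grip_force: 1.4
```

```bash
python3 -c "
from n import *
p=phi_now(); print(p[:3],p[3]['contact_force'])"
```

```text
(np.float64(0.008136657061161623), np.float64(-1.4514185650668643e-05), np.float64(-1.562909608730318)) [ 2.7926 -2.1699  1.6078]
```

Emit:
{"method": "send_rows", "body": {"plan": [{"offset":[0,0.5,0],"yaw":0},{"offset":[0,0,0],"yaw":0},{"offset":[0,0,0],"yaw":0}]}}

```text
time: 13.9
tool_pos: [0.5618, 0.0035, 0.2359]
tool_rot: [-3.141, 0.0, -1.564]
contact_force: [3.2, -1.0, 1.4]
opening: 0.0551
grip_force: 1.5
```

Emit:
{"method": "send_rows", "body": {"plan": [{"offset":[0,-2,0],"yaw":0},{"offset":[0,-3,0],"yaw":0},{"offset":[0,-3,0],"yaw":0},{"offset":[0,0,-10],"yaw":0},{"offset":[0,0,-20],"yaw":0},{"offset":[0,0,-20],"yaw":0},{"offset":[0,0,-20],"yaw":0},{"offset":[0,0,-20],"yaw":0},{"offset":[0,0,0],"yaw":0}]}}

```text
time: 14.8
tool_pos: [0.5705, 0.0035, 0.3292]
tool_rot: [-3.136, -0.001, -1.564]
contact_force: [0.6, -0.1, -0.5]
opening: 0.055
grip_force: 0.0
```

```bash
python3 -c "
from n import *
to([.42,.30,.32],-.2)"
```

```text
t 14.8 pos [0.5705 0.0035 0.3292] yaw -1.564 q6 3.007 F [ 0.6 -0.1 -0.5] open 0.055
tool shift mm [-297.6  148.6    8.1] toolyaw -1.364
```

Emit:
{"method": "send_rows", "body": {"plan": [{"offset":[0,0,0],"yaw":-0.1364},{"offset":[0,0,0],"yaw":-0.1364},{"offset":[0,0,0],"yaw":-0.1364},{"offset":[0,0,0],"yaw":-0.1364},{"offset":[0,0,0],"yaw":-0.1364},{"offset":[0,0,0],"yaw":-0.1364},{"offset":[0,0,0],"yaw":-0.1364},{"offset":[0,0,0],"yaw":-0.1364},{"offset":[0,0,0],"yaw":-0.1364},{"offset":[0,0,0],"yaw":-0.1364},{"offset":[0,0,0],"yaw":0}], "hand": 1}}

```text
time: 15.9
tool_pos: [0.5692, 0.0036, 0.3248]
tool_rot: [-3.142, 0.002, -0.199]
contact_force: [-0.5, -0.3, -0.0]
opening: 0.0004
grip_force: 0.0
```

```bash
python3 -c "
from n import *
to([.42,.30,.32],-.2)"
```

```text
t 15.9 pos [0.5692 0.0036 0.3248] yaw -0.199 q6 1.641 F [-0.5 -0.3 -0. ] open 0.0004
tool shift mm [-204.9 -261.1    5.1] toolyaw 0.001
```

Emit:
{"method": "send_rows", "body": {"plan": [{"offset":[-9,-11,0],"yaw":0},{"offset":[-20,-25,0],"yaw":0},{"offset":[-20,-25,0],"yaw":0},{"offset":[-20,-25,0],"yaw":0},{"offset":[-20,-25,0],"yaw":0},{"offset":[-20,-25,0],"yaw":0},{"offset":[-20,-25,0],"yaw":0},{"offset":[-20,-25,0],"yaw":0},{"offset":[-20,-25,0],"yaw":0},{"offset":[-20,-25,0],"yaw":0},{"offset":[-16,-25,0],"yaw":0},{"offset":[0,0,0],"yaw":0}]}}

```text
time: 17.1
tool_pos: [0.4182, 0.303, 0.3256]
tool_rot: [-3.141, 0.001, -0.199]
contact_force: [0.6, -1.3, -0.2]
opening: 0.0006
grip_force: 0.0
```

```bash
cat > cmp.py <<'E'
import sys
from n import *
tag=sys.argv[1]
for n,box in (('top',(280,200,300,222)),('scene',(270,176,296,208))):
    im=snap(n,f'{n}{tag}.png').astype(float); a=cv2.imread(f'pics/{n}1.png')[:,:,::-1].astype(float)
    for nm,bx in (('handle',box),('ball',(178,198,200,220) if n=='top' else (325,225,350,250))):
        l,t,r,b=bx
        (dx,dy),resp=cv2.phaseCorrelate(a[t:b,l:r].max(2),im[t:b,l:r].max(2),cv2.createHanningWindow((r-l,b-t),cv2.CV_64F))
        print(n,nm,'shift px %.2f %.2f resp %.2f'%(dx,dy,resp),'meandiff',abs(a-im)[t:b,l:r].mean().round(1))
for n in('top','scene'):
    h=lambda d:proj(n,[*(c+.075*np.array([np.cos(az0-d),np.sin(az0-d)])),.24])[0]
    print(n,'px per rad cw',(h(.05)-h(-.05))/.1)
to([.42,.3,.32],-.2)
E
python3 cmp.py 3
python3 -c "
import cv2,numpy as np
z=lambda f:cv2.resize(cv2.imread(f)[120:280,130:390],None,fx=1.5,fy=1.5,interpolation=2)
y=lambda f:cv2.resize(cv2.imread(f)[160:300,190:390],(390,273),interpolation=2)
cv2.imwrite('pics/cmp3.png',np.hstack([np.vstack([z('pics/top1.png'),y('pics/scene1.png')]),np.vstack([z('pics/top3.png'),y('pics/scene3.png')])]))"
```

```text
top handle shift px 0.12 0.09 resp 0.99 meandiff 9.7
top ball shift px -0.01 -0.09 resp 1.00 meandiff 4.9
scene handle shift px 0.64 0.08 resp 1.00 meandiff 7.2
scene ball shift px 0.44 0.23 resp 0.91 meandiff 4.2
top px per rad cw [-3.3114 31.2328]
scene px per rad cw [27.7161 -6.2186]
t 17.2 pos [0.4197 0.3006 0.3255] yaw -0.2003 q6 2.244 F [-0.  -0.6 -0.3] open 0.0003
tool shift mm [0.4 0.5 5.5] toolyaw -0.000
```

View pics/cmp3.png

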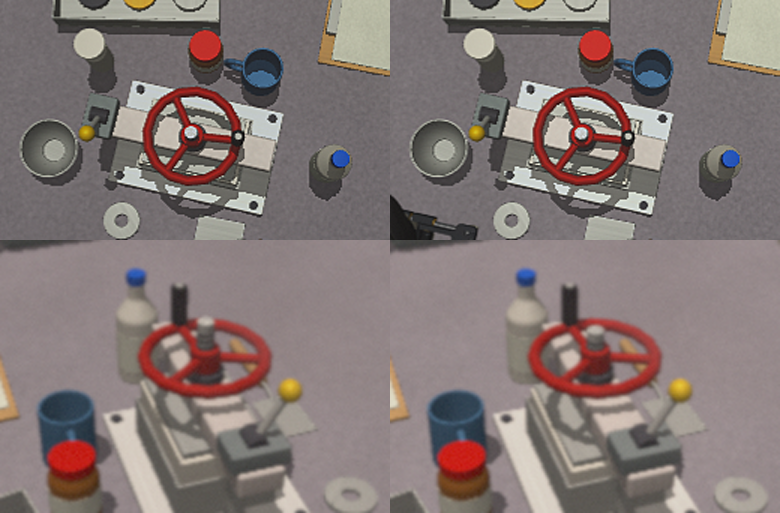

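Both views show the handle back where it began (shift ≤0.6 px, about 0.01–0.02 rad) and the bystanders unmoved. The screw is lower and the brake ball has not moved. Now for the brake.

```bash
python3 -c "
from n import *
to([.536,.2514,.258],-.2)"
```

```text
t 17.2 pos [0.4197 0.3006 0.3255] yaw -0.2003 q6 2.244 F [-0.  -0.6 -0.3] open 0.0003
tool shift mm [123.8  25.   67.5] toolyaw -0.000
```

Emit:
{"method": "send_rows", "body": {"plan": [{"offset":[12,2.5,0],"yaw":0},{"offset":[19,4,0],"yaw":0},{"offset":[19,4,0],"yaw":0},{"offset":[19,4,0],"yaw":0},{"offset":[19,4,0],"yaw":0},{"offset":[19,4,0],"yaw":0},{"offset":[17,2.5,0],"yaw":0},{"offset":[0,0,10],"yaw":0},{"offset":[0,0,15],"yaw":0},{"offset":[0,0,15],"yaw":0},{"offset":[0,0,15],"yaw":0},{"offset":[0,0,12],"yaw":0},{"offset":[0,0,0],"yaw":0}]}}

```text
time: 18.5
tool_pos: [0.5365, 0.25, 0.2564]
tool_rot: [3.14, 0.004, -0.201]
contact_force: [-0.5, 0.3, -0.3]
opening: 0.0003
grip_force: 0.0
```

Emit:
{"method": "send_rows", "body": {"plan": [{"offset":[5,0,0],"yaw":0},{"offset":[5,0,0],"yaw":0},{"offset":[5,0,0],"yaw":0},{"offset":[5,0,0],"yaw":0},{"offset":[5,0,0],"yaw":0},{"offset":[5,0,0],"yaw":0},{"offset":[5,0,0],"yaw":0},{"offset":[5,0,0],"yaw":0},{"offset":[5,0,0],"yaw":0}]}}

```text
time: 19.4
tool_pos: [0.5817, 0.2418, 0.2587]
tool_rot: [-3.142, -0.0, -0.2]
contact_force: [-1.1, 0.4, 1.2]
opening: 0.0006
grip_force: 0.7
```

```bash
python3 -c "
from n import *
to([.536+.98*.1015,.2514-.199*.1015,.258],-.2)"
```

```text
t 19.4 pos [0.5817 0.2418 0.2587] yaw -0.2003 q6 2.043 F [-1.1  0.4  1.2] open 0.0006
tool shift mm [54.8 -0.3  0.7] toolyaw -0.000
```

Contact at about 1 N, as expected. I carry on, slowing towards the stop.

Emit:
{"method": "send_rows", "body": {"plan": [{"offset":[5,0,0],"yaw":0},{"offset":[5,0,0],"yaw":0},{"offset":[5,0,0],"yaw":0},{"offset":[5,0,0],"yaw":0},{"offset":[5,0,0],"yaw":0},{"offset":[5,0,0],"yaw":0},{"offset":[5,0,0],"yaw":0},{"offset":[5,0,0],"yaw":0},{"offset":[5,0,0],"yaw":0},{"offset":[2,0,0],"yaw":0}]}}

```text
time: 20.4
tool_pos: [0.6277, 0.2324, 0.2584]
tool_rot: [3.142, 0.0, -0.2]
contact_force: [-0.5, 0.0, -0.2]
opening: 0.0005
grip_force: 0.6
```

Emit:
{"method": "send_rows", "body": {"plan": [{"offset":[1.5,0,0],"yaw":0},{"offset":[1,0,0],"yaw":0},{"offset":[1,0,0],"yaw":0}]}}

```text
time: 20.7
tool_pos: [0.6307, 0.232, 0.2588]
tool_rot: [-3.142, 0.0, -0.2]
contact_force: [-1.0, 0.5, -1.1]
opening: 0.0003
grip_force: 0.6
```

Emit:
{"method": "send_rows", "body": {"plan": [{"offset":[1,0,0],"yaw":0},{"offset":[1,0,0],"yaw":0}]}}

```text
time: 20.9
tool_pos: [0.6325, 0.2316, 0.2588]
tool_rot: [-3.142, 0.001, -0.2]
contact_force: [-4.6, 1.0, -1.1]
opening: 0.0007
grip_force: 2.0
```

Emit:
{"method": "send_rows", "body": {"plan": [{"offset":[1,0,0],"yaw":0},{"offset":[1,0,0],"yaw":0}]}}

```text
time: 21.1
tool_pos: [0.633, 0.2316, 0.2587]
tool_rot: [3.141, 0.004, -0.2]
contact_force: [-10.8, 1.3, 3.2]
opening: 0.0003
grip_force: 5.3
```

Emit:
{"method": "send_rows", "body": {"plan": [{"offset":[0,0,0],"yaw":0},{"offset":[-3,0,0],"yaw":0},{"offset":[-10,0,0],"yaw":0},{"offset":[-15,0,0],"yaw":0},{"offset":[-15,0,-10],"yaw":0},{"offset":[-20,-4,-20],"yaw":0},{"offset":[-20,-4,-20],"yaw":0},{"offset":[-20,-4,-15],"yaw":0},{"offset":[-20,-4,0],"yaw":0},{"offset":[-25,-4,0],"yaw":0},{"offset":[-25,-4,0],"yaw":0},{"offset":[-25,-4,0],"yaw":0},{"offset":[-20,-4,0],"yaw":0},{"offset":[-5,0,0],"yaw":0},{"offset":[0,0,0],"yaw":0}]}}

```text
time: 22.6
tool_pos: [0.4226, 0.3069, 0.3244]
tool_rot: [-3.141, -0.002, -0.199]
contact_force: [-0.5, 0.3, 0.0]
opening: 0.0001
grip_force: 0.0
```

```bash
python3 cmp.py 4
python3 - <<'E'
from h import *
for n,z,b in(('top',.24,(175,165,215,220)),('scene',.24,(300,215,350,260))):
    im=cv2.imread(f'pics/{n}4.png')[:,:,::-1].copy(); hsv=cv2.cvtColor(im,cv2.COLOR_RGB2HSV)
    y=(hsv[...,1]>150)&(hsv[...,0]>18)&(hsv[...,0]<30)&(hsv[...,2]>60)
    p=blob(im,y,b); P=onz(n,[p.mean(0)],z)[0]; d=P[:2]-[.5863,.0781]; print(n,p.mean(0),P,'press x %.4f y %.4f'%(d@[.98,-.199],d@[.199,.98]))
z=lambda f:cv2.resize(cv2.imread(f)[120:280,130:390],None,fx=1.5,fy=1.5,interpolation=2)
y=lambda f:cv2.resize(cv2.imread(f)[160:300,190:390],(390,273),interpolation=2)
cv2.imwrite('pics/c4.png',np.vstack([z('pics/top4.png'),y('pics/scene4.png')]))
E
```

```text
top handle shift px 0.14 0.09 resp 0.99 meandiff 9.8
top ball shift px -1.09 1.06 resp 0.20 meandiff 19.8
scene handle shift px 0.87 -0.48 resp 1.01 meandiff 7.3
scene ball shift px 0.51 0.66 resp 0.51 meandiff 17.2
top px per rad cw [-3.3114 31.2328]
scene px per rad cw [27.7161 -6.2186]
t 22.7 pos [0.4235 0.3065 0.3239] yaw -0.2006 q6 2.252 F [-0.4 -0.1  0.8] open 0.0002
tool shift mm [-2.1  7.1  3.9] toolyaw -0.001
top [195.28735632 176.89655172] [0.65660786 0.22848822 0.24      ] press x 0.0390 y 0.1614
scene [303.71590909 243.82954545] [0.65597688 0.22666109 0.24      ] press x 0.0387 y 0.1595
```

View pics/c4.png

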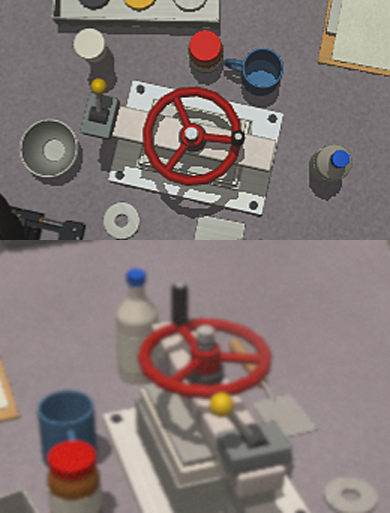

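The ball stands at press x +39 mm, which is the stop. The handle is back at its start and everything else is in place, so I hand in.

```bash
python3 -c "
from cell import ticket
print(ticket.hand_in())"
```

```text
the job is handed in; nothing more can be done
None
```

The wheel went through one full clockwise turn, with the handle back at its start to within about 0.02 rad by the cameras. Then the brake lever was pushed over to its stop, the bystanders I could see stayed where they were, and the job was handed in at about 23 s.

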